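# Swap the upper halves of three sealing tools back onto their own lower halves

### The arm

A 6-joint arm with a two-finger parallel gripper is mounted at the origin on the work surface. World frame = base frame: x ahead of the robot, y to its left, z up, the work surface at z = 0. Lengths are in mm, angles in rad, forces in N, time in s.
With the tool pointing down it reaches from about 400 to 825 mm from the base axis. Payload 7 kg.
Tool frame: the origin (TCP) lies between the finger pads; the fingertips stand 8 mm ahead of it and the grasp point (between the pads) lies 11 mm behind it; z points along the fingers, y is the direction in which the jaws open and shut (so a half turn about z gives the same grasp; the last joint's range is limited). The gripper opens to 88 mm and grips with 3 to 60 N. Pads are 19 mm wide; open, the fingers measure 130 mm over their backs; the gripper's body (78 mm by 193 mm) begins 47 mm behind the grasp point.
Start: joints at [-1.035, 0.359, 0.012, 0, -1.224, -0.288], TCP at [165.533, -654.365, 234.561] pointing down, gripper open.
Joint ranges: [-3.07, 3.07], [-1.43, 2.12], [-1.02, 1.25], [-3.03, 1.67], [-3.05, -0], [-3.03, 3.03]. Speed limits (rad/s): [2.39, 2.39, 3.01, 3.14, 3.14, 3.14].

### API

Orientations are given as a rotation vector (axis times angle).
In Python, from station import * gives the robot as it stands.
- The arm moves only by the tool arm_command, never from a script. Its argument "series" is one flat list of numbers, 5 for each row, row after row: the shift along the tool's x, y, z in mm, then the turn about the tool's z in degrees, then the closure, from 0 (fully open) to 1 (shut). In form: [tx, ty, tz, spin, hand, tx, ty, tz, spin, hand, ...]. A call has 1 to 10 rows; each row is the pose to reach, as a shift and turn from the pose commanded when the call began, along the tool's axes at that moment; what a row does not reach only later rows make up. A row lasts 1/8 s, in which the tool goes at most 62.5 mm and 10.7 degrees, less where a joint would pass 70% of its speed; a pose out of reach is approached as far as the arm can. A call with a gripper value outside its range is refused whole. The fingers move at their own pace and stop on an object; "newtons" is the grip in N (left out, the last holds). Time passes only in rows, so rows that repeat a pose let the fingers close. It gives the time, the measured TCP pose, the force and the opening at its end, in the units of the state.
- observe(): the state, without advancing time (a new reading comes with each control period).
- grab_frame(name): name is "scene" or "top"; returns the picture (400x640x3 uint8, red, green, blue); there is no depth.
- get_calibration(name): a dict with "fx", "fy", "cx", "cy" (pixels), "dist_coeffs" ([k1, k2, p1, p2, k3] as OpenCV has them; the pictures are not rectified), "xyz" and "attitude" of the camera in the world. Camera axes: x right, y down, z forward; pixel columns grow to the right and rows downward; lengths in mm; the calibration is good to about 2 mm. A picture is of the moment at which its call begins. get_calibration takes no time and is no camera call.
- job_done(): hands the job in, once; it reports no verdict.
The state is a dict: "time": time; "qpos": joint angles; "qd": joint speeds; "joint_torque": joint torques, N m; "tool_pos": TCP position; "eef_rot": TCP orientation; "force": force on the tool from outside, world axes, zero at the start; "ft_torque": the same for the moment, N m; "opening": opening from 0.0 (shut) to 1.0 (fully open).
Only numpy, scipy, OpenCV 4.12 (cv2) and the standard library are available. Lean on these libraries where they do the work, as an engineer would, in place of code of your own. Each camera call takes 0.05 s, during which the arm holds its last target.

### The job

After the last changeover the upper halves of the three blister-sealing tools were left on the wrong lower halves. Using the empty black rubber mat as the spare spot on the way, put every upper half back, square and fully home, on the lower half of its own colour. Set the halves down upright rather than dropping them, and leave the carton, the tape roll and the screwdriver where they are.

Things in the scene. Friction and masses are not known exactly. Their poses are not given: they have to be found in the camera images.
- upper_red: loose upper half, 0.35 kg: red plate 90 (x) x 70 (y) mm, black grip bar on top, below it 2 teeth across the ends, each 26 (x) x 70 (y) at x = -32, +32. Origin: centre of the teeth's underside, z up. Teeth z 0-14, plate 14-28, bar 28-58 mm; bar 60 (x) x 22 (y), pinch it across y. Turned by half it is the same. Starts on the ribs of another colour's lower half, origin 27 mm above that one's.
- upper_blue: loose upper half, 0.35 kg: blue plate 90 (x) x 70 (y) mm, black grip bar on top, below it 1 tooth across the middle, 38 (x) x 70 (y). Origin: centre of the teeth's underside, z up. Teeth z 0-14, plate 14-28, bar 28-58 mm; bar 60 (x) x 22 (y), pinch it across y. Turned by half it is the same. Starts on the ribs of another colour's lower half, origin 27 mm above that one's.
- upper_yellow: loose upper half, 0.35 kg: yellow plate 90 (x) x 70 (y) mm, black grip bar on top, below it 2 teeth along the sides, each 90 (x) x 16 (y) at y = -27, +27. Origin: centre of the teeth's underside, z up. Teeth z 0-14, plate 14-28, bar 28-58 mm; bar 60 (x) x 22 (y), pinch it across y. Turned by half it is the same. Starts on the ribs of another colour's lower half, origin 27 mm above that one's.
- lower_red: fixed lower half: aluminium plate 126 (x) x 100 (y) x 15 mm, top edged with red strips, and 1 rib across the middle, 22 (x) x 72 (y), 12 high. Origin: centre of the underside, on the bench, z up. The red upper half, x axes parallel either way round, 8 mm play beside the ribs, goes home onto the plate: its origin 15 mm above this. Other colours catch on the ribs, 12 mm proud.
- lower_blue: fixed lower half: aluminium plate 126 (x) x 100 (y) x 15 mm, top edged with blue strips, and 2 ribs across, each 18 (x) x 72 (y) at x = -36, +36, 12 high. Origin: centre of the underside, on the bench, z up. The blue upper half, x axes parallel either way round, 8 mm play beside the ribs, goes home onto the plate: its origin 15 mm above this. Other colours catch on the ribs, 12 mm proud.
- lower_yellow: fixed lower half: aluminium plate 126 (x) x 100 (y) x 15 mm, top edged with yellow strips, and 1 rib along the middle, 90 (x) x 22 (y), 12 high. Origin: centre of the underside, on the bench, z up. The yellow upper half, x axes parallel either way round, 8 mm play beside the ribs, goes home onto the plate: its origin 15 mm above this. Other colours catch on the ribs, 12 mm proud.
- mat: black rubber mat 130 (x) x 110 (y) x 4 mm, fixed to the bench, empty at the start: the spare spot. Origin: centre of its underside, z up.
- carton: bystander: teal carton with a white panel, lying flat, 75 (x) x 48 (y) x 24 mm, loose. Origin: centre of its underside.
- tape: bystander: roll of brown tape lying flat, 84 mm across, 36 mm high, loose. Origin: centre of its underside.
- driver: bystander: green-handled screwdriver lying on the bench, 170 mm long, about 30 mm thick, loose; its own x axis runs from handle to tip. Origin: on the bench below the tool.

How it is judged:
By the outcome, as a careful person would: the job done as asked, in the order asked, and still so for the second after the job is handed in, with the robot touching nothing.
It also fails if it takes over 112 s, if anything falls off the work surface, if the arm or the gripper's body presses on something with over 40 N, if the wrist force passes 120 N, or if a joint passes its speed limit or range.

## Working session

There is one attempt and no reset: what is moved stays moved. The work goes in short steps, Python scripts to look and compute and a tool call to move; the robot and the scene stay as the last step left them, time stands still between calls to the robot, and variables do not carry over. Pictures are saved under pics/ and viewed, and the job is handed in when it is done.

Besides the shell and the picture viewer there is one more tool, called after "Emit:" as name(argument=value, ...), one argument or row to a line, values as JSON. arm_command: Moves the arm, as the interface text tells. Its arguments: {"type":"object","properties":{"series":{"type":"array","items":{"type":"number"}},"newtons":{"type":"number"}},"required":["series"]}

```bash
mkdir -p pics; python3 - <<'E'
from station import *
import cv2
print(observe())
for n in ("scene","top"):
    print(n,get_calibration(n))
    cv2.imwrite(f"pics/{n}0.png",cv2.cvtColor(grab_frame(n),cv2.COLOR_RGB2BGR))
E
```

```text
{'time': 0.0, 'qpos': array([-1.03491558e+00,  3.59388753e-01,  1.10600096e-02, -3.20435702e-04,
       -1.22406757e+00, -2.88097219e-01]), 'qd': array([-1.14799997e-03,  2.72294228e-04, -6.43794288e-04,  1.50440129e-03,
       -1.06055103e-03,  3.98759234e-05]), 'joint_torque': array([ 8.83466837e-04, -5.82719493e+01,  2.93070316e+01,  6.99725166e+00,
        7.11611530e-03, -1.54100935e-04]), 'tool_pos': array([ 165.40154057, -653.94607793,  233.62730506]), 'eef_rot': array([ 3.88007258e-01, -3.11717143e+00, -2.49217148e-03]), 'force': array([ 0.36876333, -0.10664794, -1.15204468]), 'ft_torque': array([-0.06184765, -0.00151602, -0.02602013]), 'opening': 1.0022256628044905}
scene {'fx': 419.7425138387039, 'fy': 419.7425138387039, 'cx': 319.26024535981065, 'cy': 204.40871276294698, 'dist_coeffs': array([-0.11137435,  0.        ,  0.        ,  0.        ,  0.        ]), 'xyz': array([1441.78834951, -218.63123933,  798.15132889]), 'attitude': array([-1.87413006, -1.46881376,  0.68530047])}
top {'fx': 397.05026588093534, 'fy': 397.05026588093534, 'cx': 323.2956802922778, 'cy': 197.27609871693747, 'dist_coeffs': array([-0.07203562,  0.        ,  0.        ,  0.        ,  0.        ]), 'xyz': array([ 414.0158751 ,  -19.48938222, 1041.75243163]), 'attitude': array([-2.1036597 ,  2.15471494, -0.15645176])}
```

View pics/scene0.png

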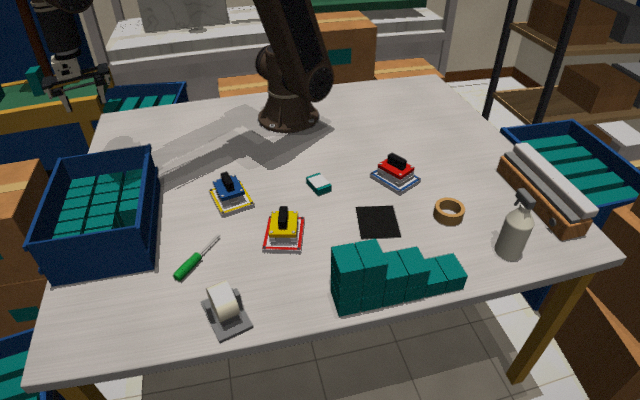

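View pics/top0.png

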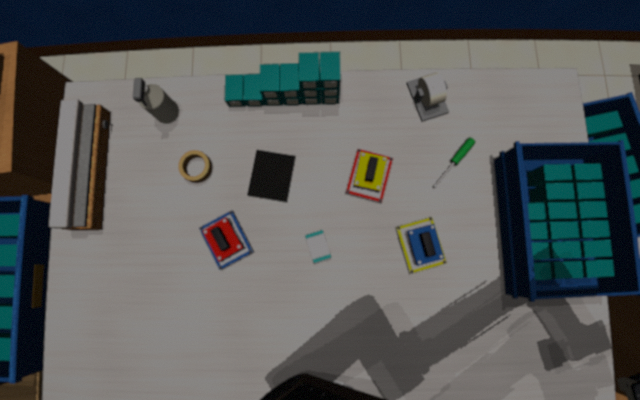

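The top view shows blue on the yellow lower (421,245), yellow on the red lower (370,175) and red on the blue lower (226,240). The mat is at (272,176), the carton at (318,247), the tape at (195,166) and the driver at (455,160).

```bash
python3 - <<'E'
import cv2,numpy as np
t=cv2.imread('pics/top0.png');s=cv2.imread('pics/scene0.png')
def c(im,x,y,r=32,z=4): return cv2.resize(im[y-r:y+r,x-r:x+r],None,fx=z,fy=z,interpolation=cv2.INTER_CUBIC)
a=np.hstack([c(t,421,245),c(t,370,175),c(t,226,240)]);b=np.hstack([c(s,231,194),c(s,284,230),c(s,396,172)])
cv2.imwrite('pics/crop0.png',cv2.convertScaleAbs(np.vstack([a,b]),alpha=1.5))
E
```

```text
(no output)
```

View pics/crop0.png

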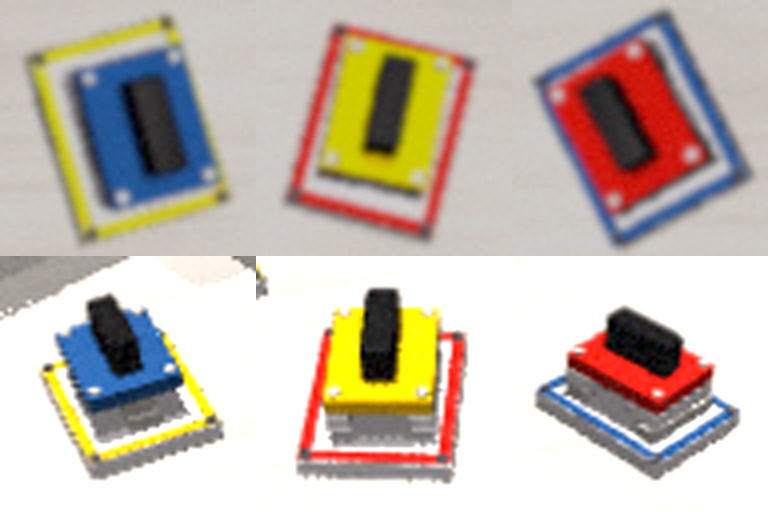

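```bash
python3 - <<'E'
import cv2,numpy as np
t=cv2.imread('pics/top0.png');s=cv2.imread('pics/scene0.png')
def c(im,x,y,r=29,z=10):
    o=cv2.resize(im[y-r:y+r,x-r:x+r],None,fx=z,fy=z,interpolation=cv2.INTER_LINEAR)
    o=cv2.convertScaleAbs(o,alpha=1.5)
    for k in range(0,2*r,5):
        X=x-r+k;Y=y-r+k;p=int((k+.5)*z)
        cv2.line(o,(p,0),(p,2*r*z),(255,0,255),1);cv2.line(o,(0,p),(2*r*z,p),(255,0,255),1)
        cv2.putText(o,str(X),(p,8),0,.32,(0,0,200),1);cv2.putText(o,str(Y),(0,p),0,.32,(0,0,200),1)
    return o
for i,(im,x,y) in enumerate([(t,421,245),(t,370,175),(t,226,240),(s,231,194),(s,284,230),(s,396,172)]):
    cv2.imwrite(f'pics/z{i}.png',c(im,x,y))
E
```

```text
(no output)
```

View pics/z0.png

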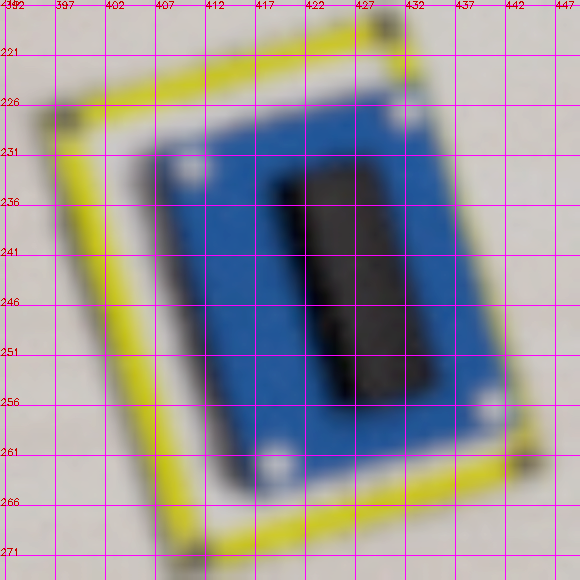

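View pics/z1.png

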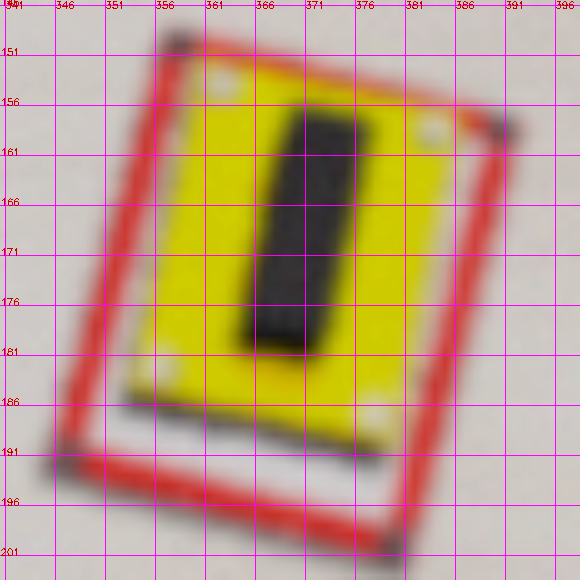

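View pics/z2.png

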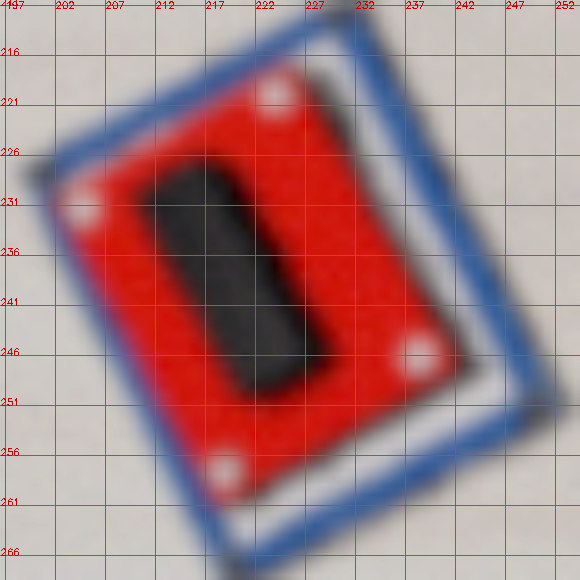

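View pics/z3.png

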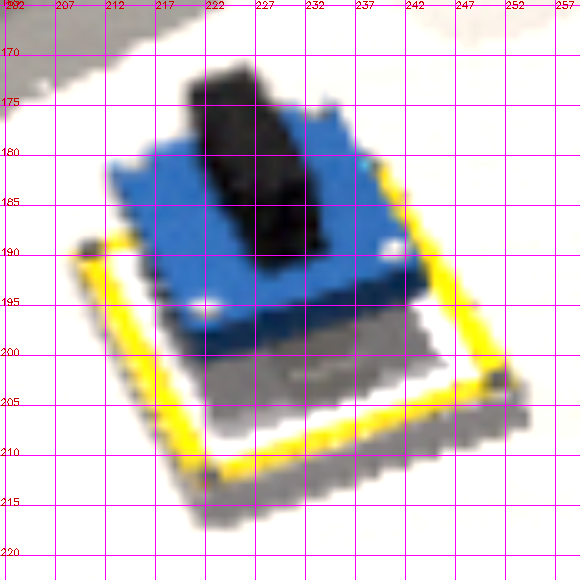

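View pics/z4.png

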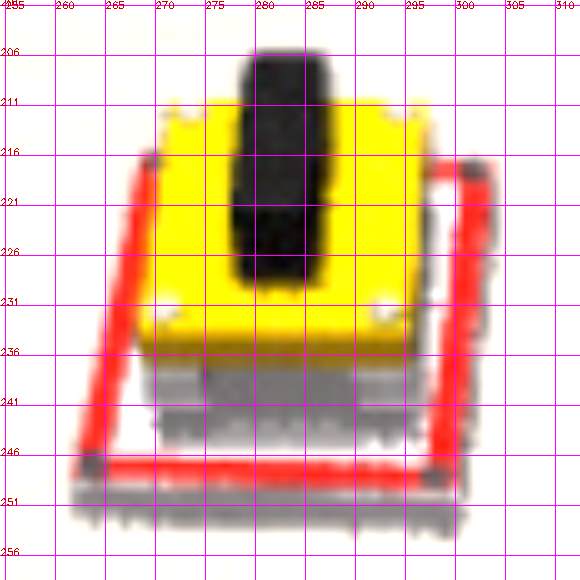

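View pics/z5.png

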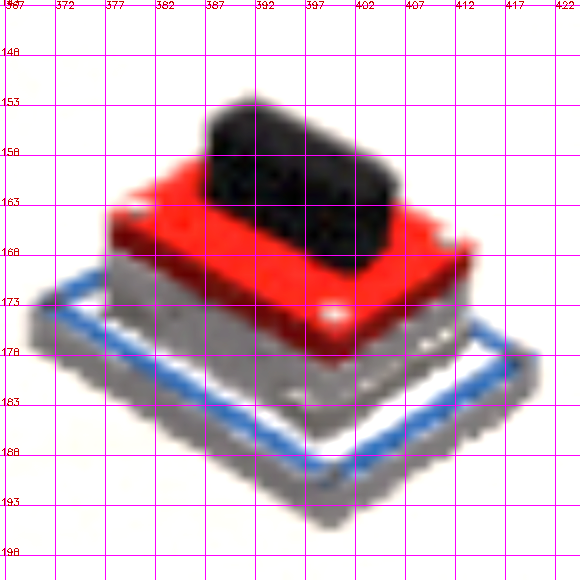

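```bash
cat > h.py <<'E'
from station import *
import numpy as np,cv2
from scipy.optimize import least_squares
from scipy.spatial.transform import Rotation as R
C={n:get_calibration(n) for n in("scene","top")}
def proj(n,P):
    c=C[n];Rw=R.from_rotvec(c['attitude']).as_matrix()
    K=np.array([[c['fx'],0,c['cx']],[0,c['fy'],c['cy']],[0,0,1]])
    return cv2.projectPoints(np.asarray(P,float).reshape(-1,1,3),cv2.Rodrigues(Rw.T)[0],-Rw.T@c['xyz'],K,c['dist_coeffs'])[0].reshape(-1,2)
def ray(n,uv,z):
    c=C[n];K=np.array([[c['fx'],0,c['cx']],[0,c['fy'],c['cy']],[0,0,1]])
    p=cv2.undistortPoints(np.array(uv,float).reshape(-1,1,2),K,c['dist_coeffs']).reshape(-1,2)
    d=np.c_[p,np.ones(len(p))]@R.from_rotvec(c['attitude']).as_matrix().T
    return c['xyz']+d*((z-c['xyz'][2])/d[:,2])[:,None]
def rect(q): 
    x,y,z,w,a,b=q;s=np.array([[1,1],[1,-1],[-1,-1],[-1,1]])*[a,b]
    c,sn=np.cos(w),np.sin(w)
    return np.c_[x+s[:,0]*c-s[:,1]*sn,y+s[:,0]*sn+s[:,1]*c,np.full(4,z)]
def fit(obs,q0,fixz=None):
    # obs: {cam: pixels}
    def asg(q):
        return {n:[np.argmin(np.linalg.norm(proj(n,rect(q))-u,axis=1)) for u in U] for n,U in obs.items()}
    q=np.array(q0,float)
    for _ in range(4):
        A=asg(q)
        f=lambda q:np.concatenate([(proj(n,rect(q))[A[n]]-np.array(U)).ravel() for n,U in obs.items()]+([[(q[2]-fixz)*10]] if fixz is not None else []))
        r=least_squares(f,q);q=r.x
    return q,r.fun
E
cat > m0.py <<'E'
from h import *
off={0:(392,216),1:(341,146),2:(197,211),3:(202,165),4:(255,201),5:(367,143)}
px=lambda i,L:np.array(L)/10-.5+off[i]
L={'yel':(px(0,[(63,118),(387,27),(525,462),(193,555)]),px(3,[(90,250),(207,477),(497,380)])),
'red':(px(1,[(180,45),(503,130),(390,547),(65,462)]),px(4,[(152,160),(473,172),(435,477),(92,465)])),
'blu':(px(2,[(40,175),(345,17),(548,402),(240,568)]),px(5,[(50,303),(325,478),(520,360)]))}
U={'blu(on yel)':(px(0,[(192,166),(404,110),(490,404),(275,465)]),px(3,[(205,307),(395,248)])),
'yel(on red)':(px(1,[(222,82),(434,130),(375,415),(162,367)]),px(4,[(163,312),(387,314)])),
'red(on blu)':(px(2,[(83,210),(275,97),(418,356),(223,471)]),px(5,[(334,313),(443,237),(130,210)]))}
for D,z,a,b in((L,15,60,47),(U,55,40,30)):
  for k,(t,s) in D.items():
    c=ray('top',[t.mean(0)],z)[0]
    best=None
    for w in(-.5,-.25,0,.25,.5):
      try: r=fit({'top':t,'scene':s},[*c[:2],z,w,a,b])
      except Exception as e: continue
      if best is None or np.abs(r[1]).max()<np.abs(best[1]).max(): best=r
    q,f=best
    r2=fit({'top':t,'scene':s},q,z)
    rt=fit({'top':t},q,z)
    print(k,q.round(2),'deg',np.degrees(q[3]).round(1),'res',np.abs(f).max().round(2));print('   fixz',r2[0].round(2),np.abs(r2[1]).max().round(2),'toponly',rt[0].round(2))
m=ray('top',[(258,150),(296,155),(286,202),(248,196)],4);print(m.round(0),m.mean(0))
E
python3 m0.py
```

```text
yel [ 4.5322e+02 -2.5388e+02  1.6420e+01  2.4000e-01  5.7810e+01  4.4490e+01] deg 13.7 res 1.01
   fixz [ 4.5293e+02 -2.5409e+02  1.5000e+01  2.4000e-01  5.7780e+01  4.4510e+01] 0.99 toponly [ 4.5342e+02 -2.5289e+02  1.5000e+01  2.4000e-01  5.8050e+01  4.4370e+01]
red [ 6.3908e+02 -1.2848e+02  1.5720e+01 -2.9000e-01  5.8400e+01  4.4320e+01] deg -16.8 res 0.91
   fixz [ 6.3893e+02 -1.2849e+02  1.5000e+01 -2.9000e-01  5.8410e+01  4.4350e+01] 0.92 toponly [ 6.3949e+02 -1.2706e+02  1.5000e+01 -3.0000e-01  5.8620e+01  4.4150e+01]
blu [477.89 250.33  16.59   0.48  57.6  -45.  ] deg 27.2 res 0.6
   fixz [477.64 250.76  15.     0.48  57.58 -45.01] 0.63 toponly [478.13 251.25  15.     0.48  57.83 -44.9 ]
blu(on yel) [ 4.5223e+02 -2.5606e+02  5.7080e+01  2.2000e-01  3.7380e+01  2.7810e+01] deg 12.4 res 0.79
   fixz [ 4.5198e+02 -2.5644e+02  5.5000e+01  2.2000e-01  3.7170e+01  2.7870e+01] 0.77 toponly [ 4.5239e+02 -2.5580e+02  5.5000e+01  2.3000e-01  3.7710e+01  2.7730e+01]
yel(on red) [ 6.4245e+02 -1.2727e+02  5.5700e+01 -2.6000e-01  3.8110e+01  2.7910e+01] deg -14.6 res 0.63
   fixz [ 6.4245e+02 -1.2731e+02  5.5000e+01 -2.6000e-01  3.7980e+01  2.7920e+01] 0.63 toponly [ 6.4269e+02 -1.2683e+02  5.5000e+01 -2.5000e-01  3.8090e+01  2.7660e+01]
red(on blu) [476.89 249.77  57.58   0.51  37.59  28.17] deg 29.4 res 1.28
   fixz [476.5  250.47  55.     0.51  37.54  28.17] 1.39 toponly [477.38 251.62  55.     0.51  37.66  27.95]
[[719. 170.   4.]
 [702.  66.   4.]
 [574.  94.   4.]
 [593. 196.   4.]] [647.11762948 131.53621631   4.        ]
```

```bash
cat > d.py <<'E'
# usage: d.py X Y Z yawdeg  -> rounded shift in tool axes from the commanded pose; with --commit stores it
import sys,json,os
import numpy as np
f='cmd.json'
p=json.load(open(f)) if os.path.exists(f) else [165.533,-654.365,234.561,-165.81]
a=[float(v) for v in sys.argv[1:5]]
t=np.radians(p[3]); ex=np.array([np.cos(t),np.sin(t),0]); ey=np.array([np.sin(t),-np.cos(t),0])
d=np.array(a[:3])-p[:3]
dy=(a[3]-p[3]+90)%180-90
s=[round(ex@d),round(ey@d),round(-d[2]),round(-dy)]
n=np.array(p[:3])+ex*s[0]+ey*s[1]-np.array([0,0,1])*s[2]
print('shift',s,'-> reaches',n.round(1),round(p[3]-s[3],1))
if '--commit' in sys.argv: json.dump([*n.tolist(),p[3]-s[3]],open(f,'w'))
E
python3 d.py 642.4 -127.2 180 -14.8 --commit
```

```text
shift [-592, 394, 55, 29] -> reaches [ 642.9 -127.3  179.6] -194.8
```

Emit:
arm_command(
  series=[-30,20,3,0,0,-80,53,8,0,0,-130,86,13,0,0,-180,120,18,0,0,-230,153,23,0,0,-270,180,26,0,0,-290,193,28,0,0,-296,197,28,0,0,-296,197,28,0,0],
)

```text
time: 1.23
tool_pos: [404.1, -390.7, 206.5]
eef_rot: [0.389, -3.117, -0.0]
force: [0.5, 0.8, -0.5]
opening: 0.997
```

Emit:
arm_command(
  series=[-30,20,3,5,0,-80,53,8,12,0,-130,86,13,20,0,-180,120,18,26,0,-230,153,23,29,0,-270,180,26,29,0,-290,193,27,29,0,-296,197,27,29,0,-296,197,27,29,0],
)

```text
time: 2.35
tool_pos: [642.3, -128.2, 179.5]
eef_rot: [-0.406, -3.115, 0.0]
force: [-0.6, -0.0, -1.0]
opening: 1.003
```

```bash
python3 - <<'E'
from h import *
s=observe();print(s['time'],s['tool_pos'],s['eef_rot'],s['force'])
v=s['eef_rot'];print('yaw',2*np.degrees(np.arctan2(v[1],v[0])))
for n in("scene","top"):
    cv2.imwrite(f"pics/{n}1.png",cv2.cvtColor(grab_frame(n),cv2.COLOR_RGB2BGR))
E
```

```text
2.35 [ 642.33223562 -128.16690219  179.46601785] [-4.05885058e-01 -3.11475840e+00  2.27564358e-04] [-0.55729194 -0.02960399 -1.04790427]
yaw -194.8487881189197
```

View pics/scene1.png

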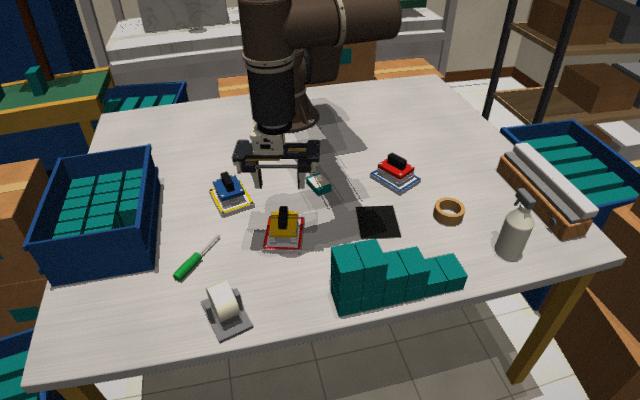

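The picture shows the gripper, pointing down, above the yellow half at about (285,175), with all the halves still in place. Next I go down and grip.

Emit:
arm_command(
  series=[0,0,30,0,0,0,0,60,0,0,0,0,85,0,0,0,0,100,0,0,0,0,108,0,0,0,0,113,0,0,0,0,113,0,0],
)

```text
time: 3.32
tool_pos: [643.0, -127.3, 66.9]
eef_rot: [0.405, 3.115, 0.0]
force: [-0.4, 1.2, -0.3]
opening: 0.999
```

Emit:
arm_command(
  series=[0,0,0,0,0.5,0,0,0,0,0.7,0,0,0,0,1,0,0,0,0,1,0,0,0,0,1,0,0,0,0,1,0,0,0,0,1],
  newtons=25,
)

```text
time: 4.2
tool_pos: [642.8, -127.2, 66.5]
eef_rot: [-0.405, -3.115, 0.0]
force: [-0.1, 0.1, 0.9]
opening: 0.263
```

```bash
python3 - <<'E'
from h import *
s=observe();print(s['time'],s['tool_pos'],s['eef_rot'],s['force'],s['ft_torque'],s['opening'])
cv2.imwrite(f"pics/scene2.png",cv2.cvtColor(grab_frame("scene")[130:270,200:360],cv2.COLOR_RGB2BGR).repeat(4,0).repeat(4,1))
E
```

```text
4.2 [ 642.80084792 -127.19983037   66.5322224 ] [-4.04603467e-01 -3.11535046e+00  5.59198814e-05] [-0.05589523  0.12116302  0.87439745] [-0.06839926 -0.03604487  0.01084356] 0.2627388788219732
```

View pics/scene2.png

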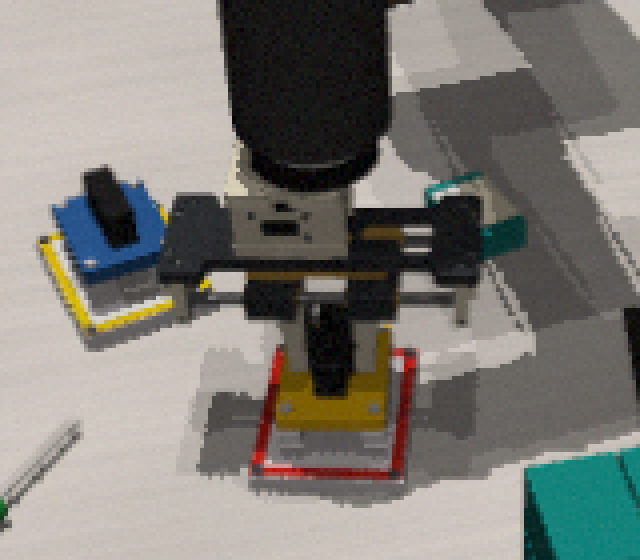

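```bash
python3 d.py 642.9 -127.3 66.6 -14.8 --commit; python3 d.py 642.9 -127.3 166.6 -14.8 --commit; python3 d.py 647 131.5 166.6 -12 --commit;python3 d.py 647 131.5 44 -12
```

```text
shift [0, 0, 113, 0] -> reaches [ 642.9 -127.3   66.6] -194.8
shift [0, 0, -100, 0] -> reaches [ 642.9 -127.3  166.6] -194.8
shift [62, 251, 0, -3] -> reaches [647.1 131.2 166.6] -191.8
shift [0, 0, 123, 0] -> reaches [647.1 131.2  43.6] -191.8
```

Emit:
arm_command(
  series=[0,0,-5,0,1,0,0,-15,0,1,0,0,-40,0,1,0,0,-70,0,1,0,0,-90,0,1,0,0,-100,0,1,0,0,-100,0,1],
)

```text
time: 5.12
tool_pos: [642.9, -127.1, 167.1]
eef_rot: [0.405, 3.114, 0.001]
force: [-0.1, -0.2, -5.9]
opening: 0.252
```

Emit:
arm_command(
  series=[5,20,0,0,1,15,60,0,0,1,25,100,0,-1,1,36,145,0,-2,1,46,188,0,-3,1,55,222,0,-3,1,60,243,0,-3,1,62,251,0,-3,1,62,251,0,-3,1],
)

```text
time: 6.25
tool_pos: [646.7, 131.5, 166.0]
eef_rot: [-0.322, -3.124, 0.001]
force: [-0.6, -1.0, -4.9]
opening: 0.249
```

Emit:
arm_command(
  series=[0,0,25,0,1,0,0,60,0,1,0,0,90,0,1,0,0,105,0,1,0,0,113,0,1,0,0,118,0,1,0,0,120,0,1,0,0,121,0,1,0,0,121,0,1],
)

```text
time: 7.38
tool_pos: [647.2, 131.5, 46.0]
eef_rot: [0.323, 3.124, 0.001]
force: [-0.5, -0.2, -4.6]
opening: 0.244
```

```bash
python3 - <<'E'
from h import *
s=observe();print(s['time'],s['tool_pos'],s['force'],s['opening'])
i=cv2.cvtColor(grab_frame("scene"),cv2.COLOR_RGB2BGR);cv2.imwrite("pics/scene3.png",cv2.resize(i[130:270,310:470],None,fx=4,fy=4))
E
```

```text
7.375 [647.19033694 131.45771394  46.00581525] [-0.48164303 -0.20084914 -4.60880159] 0.24429881363871223
```

View pics/scene3.png

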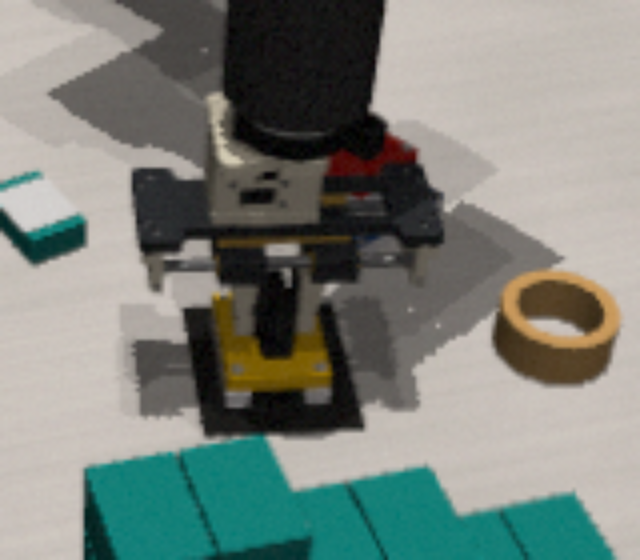

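The yellow half is over the mat and just clear of it. I'll lower the last 2–3 mm until contact.

Emit:
arm_command(
  series=[0,0,1,0,1,0,0,2,0,1,0,0,2,0,1],
)

```text
time: 7.8
tool_pos: [647.0, 131.3, 43.6]
eef_rot: [0.323, 3.125, 0.0]
force: [0.7, 0.3, -3.5]
opening: 0.248
```

Emit:
arm_command(
  series=[0,0,0.5,0,1,0,0,1,0,1,0,0,1,0,1],
)

```text
time: 8.18
tool_pos: [647.0, 131.3, 43.5]
eef_rot: [0.323, 3.125, 0.0]
force: [-4.2, -0.4, 6.1]
opening: 0.249
```

Contact: the force went from -3.5 to +6 N, with the TCP at 43.5 mm against the expected 43. I'll release and rise.

Emit:
arm_command(
  series=[0,0,0,0,0.5,0,0,0,0,0.2,0,0,0,0,0,0,0,0,0,0,0,0,0,0,0,0,0,-20,0,0,0,0,-60,0,0,0,0,-100,0,0,0,0,-120,0,0,0,0,-120,0,0],
)

```text
time: 9.43
tool_pos: [648.0, 131.7, 164.7]
eef_rot: [0.322, 3.122, 0.003]
force: [-0.3, -0.3, -0.3]
opening: 1.001
```

```bash
python3 d.py 647 131.5 162.6 -12 --commit; python3 d.py 477 250.7 162.6 29.3
```

```text
shift [0, 0, 4, 0] -> reaches [647.1 131.2 162.6] -191.8
shift [191, 82, 0, -41] -> reaches [476.9 250.6 162.6] -150.8
```

Emit:
arm_command(
  series=[20,8,0,-5,0,60,26,0,-14,0,100,43,0,-23,0,140,60,0,-32,0,170,73,0,-39,0,186,80,0,-41,0,191,82,0,-41,0,191,82,0,-41,0],
)

```text
time: 10.42
tool_pos: [477.0, 250.5, 162.3]
eef_rot: [0.79, -3.04, 0.0]
force: [0.4, 0.0, 0.4]
opening: 1.003
```

```bash
python3 d.py 477 250.7 162.6 29.3 --commit;python3 d.py 477 250.7 67 29.3; python3 - <<'E'
from h import *
s=observe();print(s['time'],s['tool_pos'],s['force'],s['opening'])
for n,a in(('scene',(110,250,310,470)),('top',(100,300,160,460))):
  i=cv2.cvtColor(grab_frame(n),cv2.COLOR_RGB2BGR);cv2.imwrite(f"pics/{n}4full.png",i);cv2.imwrite(f"pics/{n}4.png",cv2.resize(i[a[0]:a[1],a[2]:a[3]],None,fx=2.6,fy=2.6))
E
```

```text
shift [191, 82, 0, -41] -> reaches [476.9 250.6 162.6] -150.8
shift [0, 0, 96, 0] -> reaches [476.9 250.6  66.6] -150.8
10.425 [477.00171886 250.53982076 162.28848345] [0.39135915 0.01271864 0.35598653] 1.0034179707294537
```

View pics/top4.png

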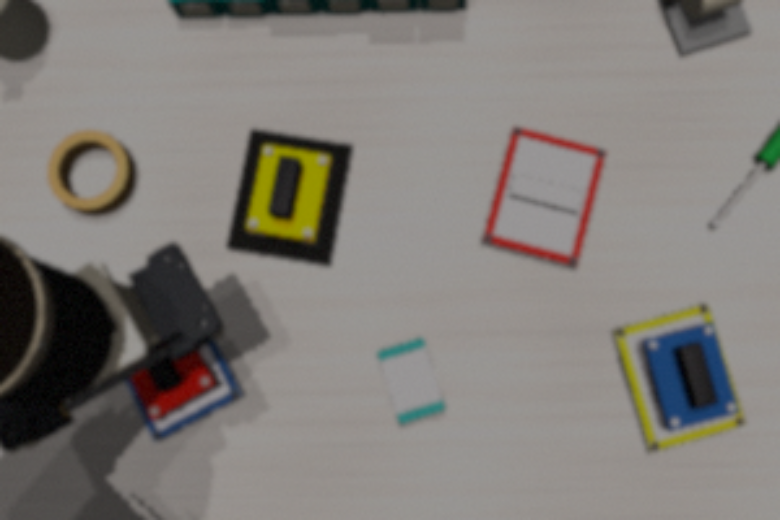

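View pics/scene4.png

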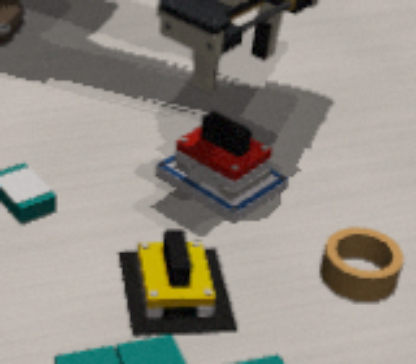

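The top view shows yellow square on the mat and the red lower clear. The gripper is over the red half with its jaws either side of the bar. Descend and grip.

Emit:
arm_command(
  series=[0,0,25,0,0,0,0,55,0,0,0,0,78,0,0,0,0,90,0,0,0,0,96,0,0,0,0,96,0,0],
)

```text
time: 11.28
tool_pos: [477.1, 250.6, 66.7]
eef_rot: [-0.791, 3.04, -0.0]
force: [0.2, -1.2, 0.4]
opening: 0.997
```

Emit:
arm_command(
  series=[0,0,0,0,0.5,0,0,0,0,0.7,0,0,0,0,1,0,0,0,0,1,0,0,0,0,1,0,0,0,0,1,0,0,0,0,1],
  newtons=25,
)

```text
time: 12.15
tool_pos: [476.8, 250.6, 66.5]
eef_rot: [0.792, -3.04, 0.0]
force: [0.4, -0.4, -0.1]
opening: 0.262
```

Emit:
arm_command(
  series=[0,0,-5,0,1,0,0,-15,0,1,0,0,-40,0,1,0,0,-70,0,1,0,0,-90,0,1,0,0,-100,0,1,0,0,-100,0,1],
)

```text
time: 13.02
tool_pos: [476.9, 250.8, 167.0]
eef_rot: [-0.792, 3.039, 0.001]
force: [-0.2, -0.4, -5.5]
opening: 0.246
```

```bash
python3 d.py 477 250.7 66.6 29.3 --commit;python3 d.py 477 250.7 166.6 29.3 --commit; python3 - <<'E'
from h import *
t=cv2.imread('pics/top4full.png');s=cv2.imread('pics/scene4full.png')
def c(im,x,y,r=28,z=10):
    o=cv2.resize(im[y-r:y+r,x-r:x+r],None,fx=z,fy=z,interpolation=cv2.INTER_LINEAR)
    return cv2.convertScaleAbs(o,alpha=1.4)
cv2.imwrite('pics/r0.png',c(t,370,175));cv2.imwrite('pics/r1.png',c(t,272,176));cv2.imwrite('pics/r2.png',c(s,378,216));cv2.imwrite('pics/r3.png',c(s,284,230))
s=observe();print(s['time'],s['tool_pos'],s['force'],s['opening'])
i=cv2.cvtColor(grab_frame('scene'),cv2.COLOR_RGB2BGR);cv2.imwrite("pics/scene5.png",cv2.resize(i[70:230,310:470],None,fx=3,fy=3))
E
```

```text
shift [0, 0, 96, 0] -> reaches [476.9 250.6  66.6] -150.8
shift [0, 0, -100, 0] -> reaches [476.9 250.6 166.6] -150.8
13.025 [476.85287764 250.76839816 167.04160776] [-0.17937699 -0.36404937 -5.50493602] 0.2456325528015126
```

View pics/r0.png

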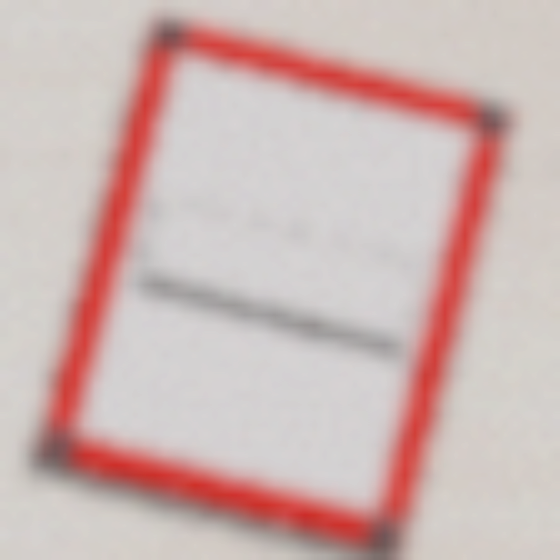

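View pics/r1.png

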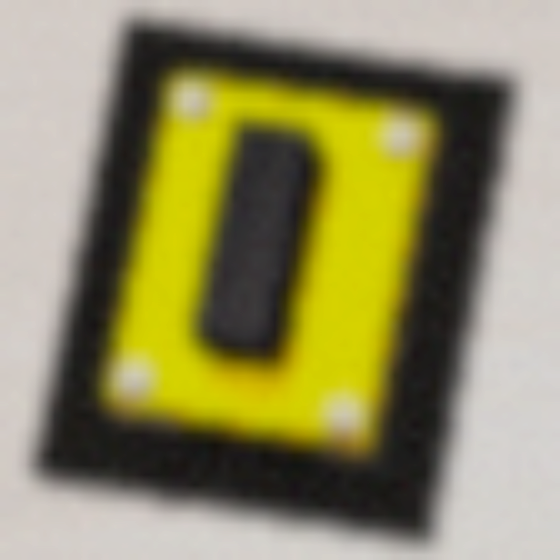

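View pics/r2.png

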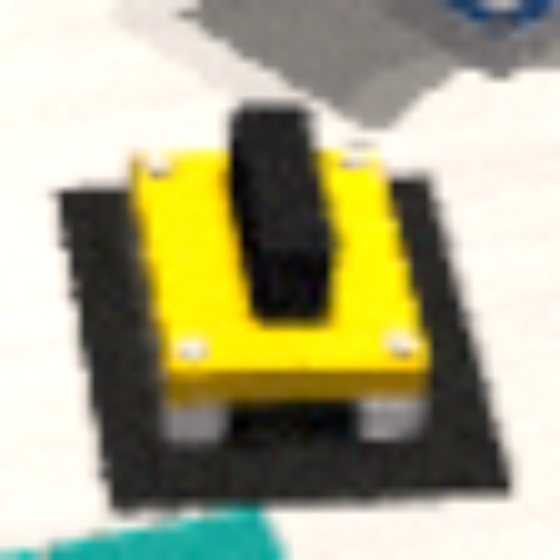

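View pics/r3.png

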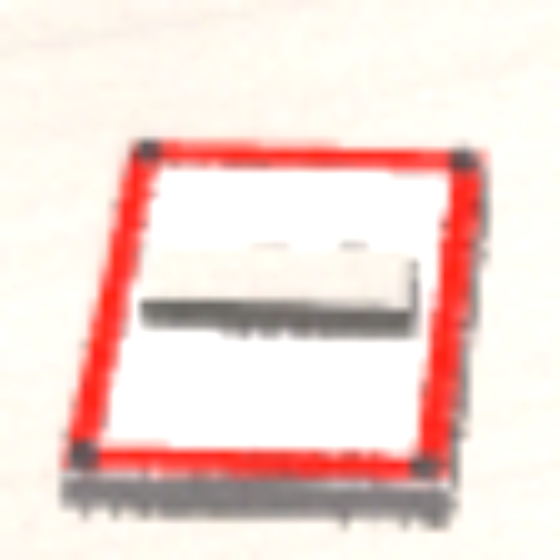

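View pics/scene5.png

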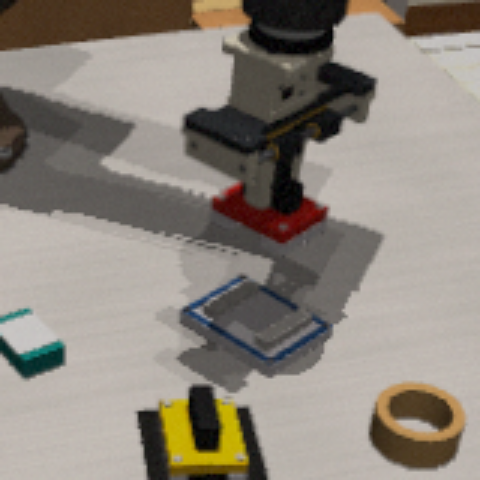

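```bash
cat > m1.py <<'E'
from h import *
P=lambda L,o:np.array(L)/10-.5+o
def go(name,t,s,q0):
    q,f=fit({'top':t,'scene':s},q0); q2,_=fit({'top':t,'scene':s},q,q0[2]); q3,_=fit({'top':t},q,q0[2]);q4,_=fit({'scene':s},q,q0[2])
    print(name,q.round(1),np.degrees(q[3]).round(1),'res',np.abs(f).max().round(2))
    for k,v in(('fixz',q2),('top',q3),('scene',q4)): print('   ',k,v[:2].round(1),np.degrees(v[3]).round(1))
E
python3 - <<'E'
from m1 import *
go('lower red',P([(168,34),(492,118),(382,537),(52,450)],(342,147)),P([(148,150),(463,160),(425,465),(83,455)],(256,202)),[639,-128,15,-.29,58,44])
go('yel on mat',P([(192,102),(402,137),(344,412),(132,380)],(244,148)),P([(192,348),(402,346),(157,165),(354,158)],(350,188)),[647,131,32,-.2,38,28])
E
```

```text
lower red [ 6.393e+02 -1.281e+02  1.620e+01 -3.000e-01  5.840e+01  4.430e+01] -16.8 res 0.8
    fixz [ 639.1 -128.1] -16.8
    top [ 639.8 -126.8] -16.9
    scene [ 637.7 -129.4] -16.7
yel on mat [ 6.465e+02  1.308e+02  3.390e+01 -2.000e-01  3.770e+01  2.810e+01] -11.4 res 0.59
    fixz [646.2 131.1] -11.4
    top [647.2 132. ] -11.5
    scene [644.5 130.5] -11.3
```

```bash
python3 d.py 639.4 -128 166.6 -16.8
```

```text
shift [43, -410, 0, 46] -> reaches [ 639.4 -128.3  166.6] -196.8
```

Emit:
arm_command(
  series=[2,-20,0,2,1,6,-60,0,7,1,11,-105,0,12,1,16,-150,0,17,1,21,-200,0,22,1,26,-250,0,28,1,31,-295,0,34,1,36,-340,0,40,1,40,-380,0,44,1,42,-400,0,46,1],
)

```text
time: 14.32
tool_pos: [634.9, -121.9, 164.9]
eef_rot: [-0.466, -3.104, 0.001]
force: [0.6, 0.4, -5.1]
opening: 0.249
```

```bash
python3 - <<'E'
import json
import numpy as np
p=json.load(open('cmd.json'));t=np.radians(p[3])
ex=np.array([np.cos(t),np.sin(t)]);ey=np.array([np.sin(t),-np.cos(t)])
n=np.array(p[:2])+42*ex-400*ey
json.dump([*n.tolist(),p[2],p[3]-46],open('cmd.json','w'));print(n)
from h import *
s=observe();print(s['tool_pos'])
E
python3 d.py 639.4 -128 166.6 -16.8 --commit;python3 d.py 639.4 -128 56 -16.8
```

```text
[ 635.34694457 -119.08630683]
[ 634.89870909 -121.88122304  164.92021204]
shift [-6, -7, 0, 0] -> reaches [ 639.1 -127.5  166.6] -196.8
shift [0, 0, 111, 0] -> reaches [ 639.1 -127.5   55.6] -196.8
```

Emit:
arm_command(
  series=[-6,-7,0,0,1,-6,-7,0,0,1,-6,-7,30,0,1,-6,-7,55,0,1,-6,-7,72,0,1,-6,-7,84,0,1,-6,-7,88,0,1,-6,-7,88,0,1],
)

```text
time: 15.32
tool_pos: [639.3, -127.4, 78.9]
eef_rot: [0.459, 3.108, -0.0]
force: [0.1, 0.0, -3.8]
opening: 0.252
```

```bash
python3 - <<'E'
from h import *
s=observe();v=s['eef_rot'];print(s['time'],s['tool_pos'],s['force'],np.degrees(2*np.arctan2(v[1],v[0])))
o=[]
i=cv2.cvtColor(grab_frame('scene'),cv2.COLOR_RGB2BGR);o.append(cv2.resize(i[175:265,240:330],None,fx=6,fy=6,interpolation=cv2.INTER_CUBIC))
cv2.imwrite("pics/scene6.png",cv2.convertScaleAbs(np.hstack(o),alpha=1.3))
E
```

```text
15.325 [ 639.29330178 -127.40914784   78.89379329] [ 5.56619349e-02  7.15479904e-04 -3.82917885e+00] 163.21273042878647
```

View pics/scene6.png

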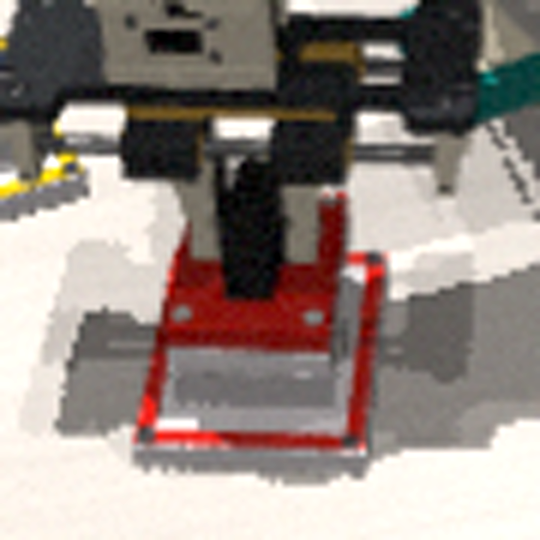

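The red half is 12 mm above the rib and lined up, with its front tooth clear of the rib. Lowering to home.

Emit:
arm_command(
  series=[0,0,8,0,1,0,0,14,0,1,0,0,18,0,1,0,0,21,0,1,0,0,23,0,1,0,0,23,0,1],
)

```text
time: 16.12
tool_pos: [638.9, -127.5, 55.4]
eef_rot: [-0.459, -3.108, 0.0]
force: [-0.5, 0.9, -4.2]
opening: 0.25
```

Emit:
arm_command(
  series=[0,0,0.5,0,1,0,0,1,0,1,0,0,1,0,1],
)

```text
time: 16.5
tool_pos: [639.1, -127.4, 54.7]
eef_rot: [0.459, 3.108, 0.0]
force: [0.4, 0.3, -4.1]
opening: 0.249
```

Emit:
arm_command(
  series=[0,0,0.5,0,1,0,0,1,0,1,0,0,1,0,1],
)

```text
time: 16.88
tool_pos: [639.1, -127.5, 54.6]
eef_rot: [0.458, 3.107, -0.0]
force: [-2.8, 0.8, 5.8]
opening: 0.247
```

Contact at TCP 54.6 mm, which is the home height, 12 mm below where it caught before. Release and rise.

Emit:
arm_command(
  series=[0,0,0,0,0.5,0,0,0,0,0.2,0,0,0,0,0,0,0,0,0,0,0,0,0,0,0,0,0,-20,0,0,0,0,-60,0,0,0,0,-95,0,0,0,0,-110,0,0,0,0,-110,0,0],
)

```text
time: 18.12
tool_pos: [639.4, -127.4, 164.3]
eef_rot: [0.459, 3.106, 0.001]
force: [0.2, 0.5, -0.2]
opening: 0.999
```

```bash
python3 d.py 639.1 -127.5 163.6 -16.8 --commit; python3 d.py 452.2 -256 163.6 12.9
```

```text
shift [0, 0, 3, 0] -> reaches [ 639.1 -127.5  163.6] -196.8
shift [142, -177, 0, -30] -> reaches [ 451.9 -255.9  163.6] -166.8
```

Emit:
arm_command(
  series=[14,-18,0,-4,0,45,-56,0,-12,0,80,-100,0,-20,0,110,-137,0,-27,0,132,-165,0,-30,0,142,-177,0,-30,0,142,-177,0,-30,0],
)

```text
time: 19.0
tool_pos: [451.0, -256.1, 162.7]
eef_rot: [0.357, -3.12, -0.001]
force: [0.3, 0.1, 0.7]
opening: 1.001
```

```bash
python3 d.py 452.2 -256 163.6 12.9 --commit; python3 - <<'E'
from h import *
s=observe();print(s['time'],s['tool_pos'])
t=cv2.cvtColor(grab_frame('top'),cv2.COLOR_RGB2BGR);s=cv2.cvtColor(grab_frame('scene'),cv2.COLOR_RGB2BGR)
cv2.imwrite('pics/top7.png',t)
def c(im,x,y,r=28,z=10):
    o=cv2.resize(im[y-r:y+r,x-r:x+r],None,fx=z,fy=z,interpolation=cv2.INTER_LINEAR)
    return cv2.convertScaleAbs(o,alpha=1.4)
for k,a in enumerate([(t,226,240),(t,370,175),(s,396,175),(s,284,230)]):
    cv2.imwrite(f'pics/s{k}.png',c(*a))
E
```

```text
shift [142, -177, 0, -30] -> reaches [ 451.9 -255.9  163.6] -166.8
19.0 [ 451.02671463 -256.11382247  162.74885982]
```

View pics/top7.png

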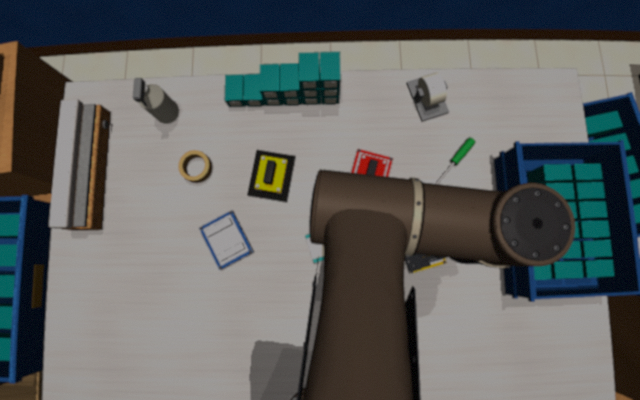

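View pics/s0.png

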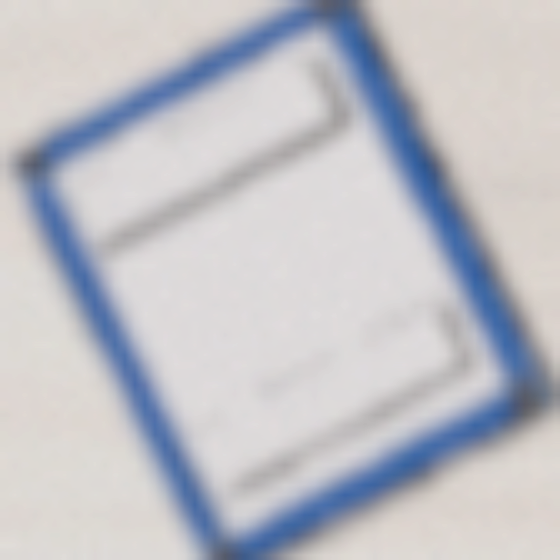

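View pics/s1.png

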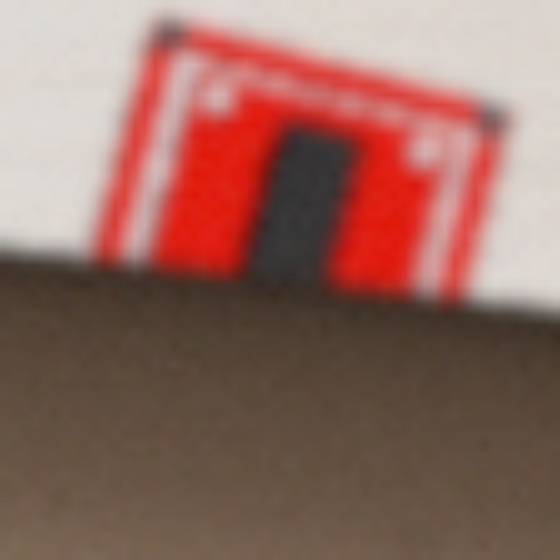

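View pics/s2.png

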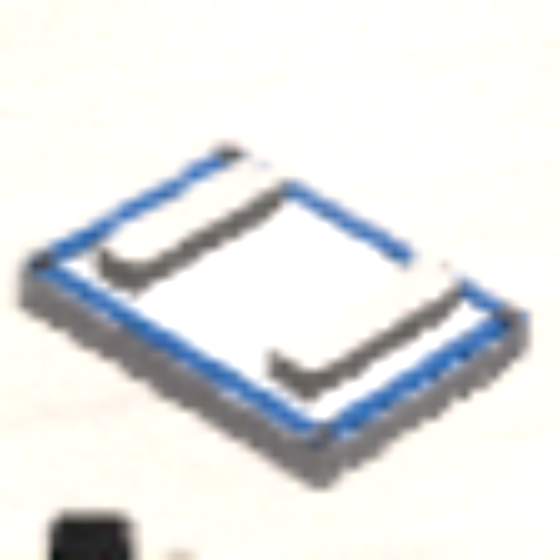

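View pics/s3.png

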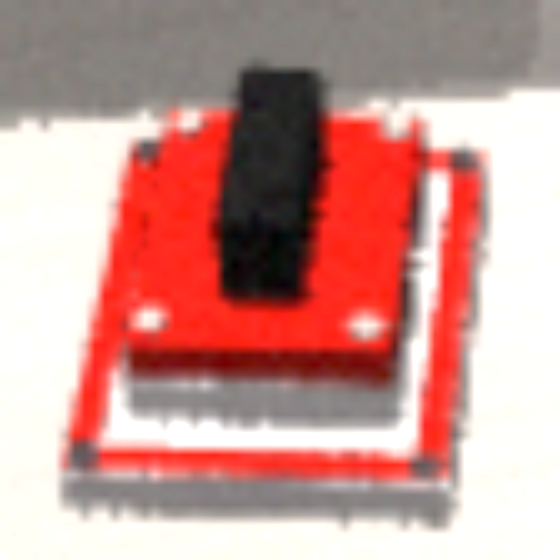

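```bash
python3 - <<'E'
from m1 import *
go('lower blue',P([(35,165),(332,5),(530,398),(228,552)],(198,212)),P([(232,153),(42,262),(318,437),(510,320)],(368,147)),[478,250.5,15,.48,58,44])
q,f=fit({'top':P([(213,97),(428,150)],(342,147)),'scene':P([(150,320),(365,325),(190,122),(395,122)],(256,202))},[639,-128,43,-.29,37.7,28])
print('red upper',q.round(1),np.degrees(q[3]),np.abs(f).max())
E
```

```text
lower blue [478.  250.7  17.1   0.5  57.6  44. ] 26.9 res 0.54
    fixz [477.5 251.2] 26.9
    top [478.3 251.8] 27.1
    scene [475.4 251.1] 26.5
red upper [ 6.379e+02 -1.282e+02  4.490e+01 -3.000e-01  3.840e+01  2.800e+01] -15.745697390764956 0.6568727065345001
```

Emit:
arm_command(
  series=[0,0,25,0,0,0,0,55,0,0,0,0,78,0,0,0,0,90,0,0,0,0,97,0,0,0,0,97,0,0],
)

```text
time: 19.85
tool_pos: [452.2, -255.7, 66.5]
eef_rot: [0.361, -3.121, 0.0]
force: [0.5, 0.1, -0.3]
opening: 1.0
```

Emit:
arm_command(
  series=[0,0,0,0,0.5,0,0,0,0,0.7,0,0,0,0,1,0,0,0,0,1,0,0,0,0,1,0,0,0,0,1,0,0,0,0,1],
  newtons=25,
)

```text
time: 20.72
tool_pos: [451.9, -255.9, 66.6]
eef_rot: [-0.361, 3.121, -0.0]
force: [-0.3, -3.2, 2.3]
opening: 0.268
```

Emit:
arm_command(
  series=[0,0,-5,0,1,0,0,-15,0,1,0,0,-40,0,1,0,0,-70,0,1,0,0,-90,0,1,0,0,-100,0,1,0,0,-100,0,1],
)

```text
time: 21.6
tool_pos: [452.0, -255.8, 167.1]
eef_rot: [-0.361, 3.12, -0.0]
force: [0.4, -0.8, -4.6]
opening: 0.247
```

```bash
python3 d.py 451.9 -255.9 66.6 13.2 --commit;python3 d.py 451.9 -255.9 166.6 13.2 --commit;python3 d.py 480 0 166.6 13.2 --commit;python3 d.py 477.8 250.9 166.6 27.1 --commit;python3 d.py 477.8 250.9 78.6 27.1 --commit
```

```text
shift [0, 0, 97, 0] -> reaches [ 451.9 -255.9   66.6] -166.8
shift [0, 0, -100, 0] -> reaches [ 451.9 -255.9  166.6] -166.8
shift [-86, 243, 0, 0] -> reaches [4.802e+02 3.000e-01 1.666e+02] -166.8
shift [-55, 245, 0, -14] -> reaches [477.9 251.4 166.6] -152.8
shift [0, 0, 88, 0] -> reaches [477.9 251.4  78.6] -152.8
```

Emit:
arm_command(
  series=[-8,22,0,0,1,-22,62,0,0,1,-38,106,0,0,1,-53,150,0,0,1,-67,190,0,0,1,-78,221,0,0,1,-84,238,0,0,1,-86,243,0,0,1,-86,243,0,0,1],
)

```text
time: 22.72
tool_pos: [479.8, 0.0, 166.1]
eef_rot: [0.361, -3.12, 0.0]
force: [-0.6, -0.3, -4.3]
opening: 0.251
```

Emit:
arm_command(
  series=[-5,22,0,-1,1,-14,62,0,-4,1,-24,106,0,-7,1,-34,150,0,-10,1,-43,190,0,-12,1,-50,221,0,-14,1,-54,240,0,-14,1,-55,245,0,-14,1,-55,245,0,-14,1],
)

```text
time: 23.85
tool_pos: [477.7, 250.6, 166.3]
eef_rot: [0.737, -3.053, 0.001]
force: [0.8, -0.4, -3.9]
opening: 0.246
```

Emit:
arm_command(
  series=[0,0,30,0,1,0,0,55,0,1,0,0,72,0,1,0,0,84,0,1,0,0,88,0,1,0,0,88,0,1],
)

```text
time: 24.6
tool_pos: [478.0, 251.3, 78.8]
eef_rot: [-0.738, 3.053, 0.0]
force: [-0.5, -0.5, -3.4]
opening: 0.252
```

```bash
python3 - <<'E'
from h import *
s=observe();v=s['eef_rot'];print(s['time'],s['tool_pos'],s['force'],np.degrees(2*np.arctan2(v[1],v[0])))
i=cv2.cvtColor(grab_frame('scene'),cv2.COLOR_RGB2BGR)
cv2.imwrite("pics/scene8.png",cv2.convertScaleAbs(cv2.resize(i[110:210,345:445],None,fx=5.5,fy=5.5,interpolation=cv2.INTER_CUBIC),alpha=1.3))
E
```

```text
24.6 [477.95650941 251.31559372  78.80465454] [-0.53318767 -0.50876674 -3.36262427] 207.18594819018287
```

View pics/scene8.png

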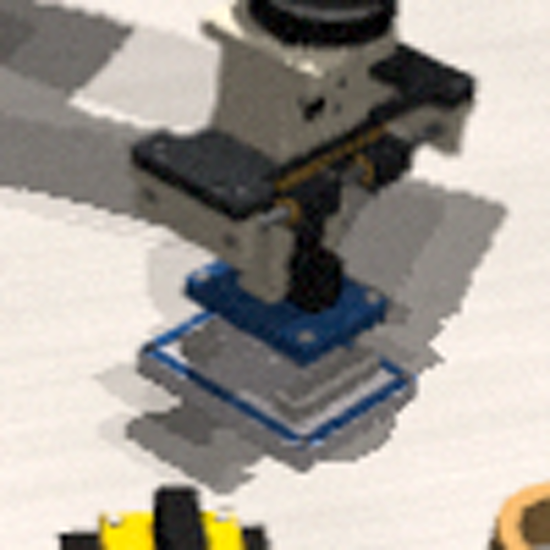

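The blue half hangs parallel above the blue lower, with its tooth over the gap between the ribs. Lowering, with contact expected at about 54.6.

Emit:
arm_command(
  series=[0,0,8,0,1,0,0,14,0,1,0,0,18,0,1,0,0,21,0,1,0,0,23,0,1,0,0,24,0,1,0,0,24,0,1],
)

```text
time: 25.52
tool_pos: [477.8, 251.5, 54.7]
eef_rot: [-0.739, 3.053, 0.0]
force: [0.4, -1.0, -2.7]
opening: 0.248
```

Emit:
arm_command(
  series=[0,0,0.5,0,1,0,0,1,0,1,0,0,1,0,1],
)

```text
time: 25.9
tool_pos: [477.9, 251.4, 54.6]
eef_rot: [-0.739, 3.053, 0.0]
force: [-1.9, -3.0, 8.2]
opening: 0.249
```

Contact at 54.6, so blue is home. Release, rise and go to the yellow half.

Emit:
arm_command(
  series=[0,0,0,0,0.5,0,0,0,0,0.2,0,0,0,0,0,0,0,0,0,0,0,0,0,0,0,0,0,-20,0,0,0,0,-60,0,0,0,0,-95,0,0,0,0,-110,0,0,0,0,-110,0,0],
)

```text
time: 27.15
tool_pos: [478.0, 251.8, 164.2]
eef_rot: [-0.738, 3.052, 0.002]
force: [-0.6, -0.5, -0.8]
opening: 0.998
```

```bash
python3 d.py 477.9 251.4 53.6 27.2 --commit;python3 d.py 477.9 251.4 163.6 27.2 --commit;python3 d.py 647.0 131.3 163.6 -11.8 --commit;python3 d.py 647.0 131.3 43.6 -11.8 --commit
```

```text
shift [0, 0, 25, 0] -> reaches [477.9 251.4  53.6] -152.8
shift [0, 0, -110, 0] -> reaches [477.9 251.4 163.6] -152.8
shift [-96, -184, 0, 39] -> reaches [647.3 131.6 163.6] -191.8
shift [0, 0, 120, 0] -> reaches [647.3 131.6  43.6] -191.8
```

Emit:
arm_command(
  series=[-10,-18,0,5,0,-30,-57,0,13,0,-52,-100,0,22,0,-72,-138,0,31,0,-88,-168,0,38,0,-95,-182,0,39,0,-96,-184,0,39,0,-96,-184,0,39,0],
)

```text
time: 28.15
tool_pos: [646.5, 132.0, 162.9]
eef_rot: [-0.321, -3.124, 0.001]
force: [-0.8, 0.2, 0.6]
opening: 0.999
```

```bash
python3 - <<'E'
from h import *
s=observe();print(s['time'],s['tool_pos'])
t=cv2.cvtColor(grab_frame('top'),cv2.COLOR_RGB2BGR);s=cv2.cvtColor(grab_frame('scene'),cv2.COLOR_RGB2BGR)
def c(im,x,y,r=28,z=10):
    o=cv2.resize(im[y-r:y+r,x-r:x+r],None,fx=z,fy=z,interpolation=cv2.INTER_LINEAR)
    return cv2.convertScaleAbs(o,alpha=1.4)
for k,a in enumerate([(t,421,245),(s,231,197),(t,226,240),(s,396,172)]):
    cv2.imwrite(f'pics/u{k}.png',c(*a))
E
```

```text
28.15 [646.46359868 132.00557535 162.91079241]
```

View pics/u0.png

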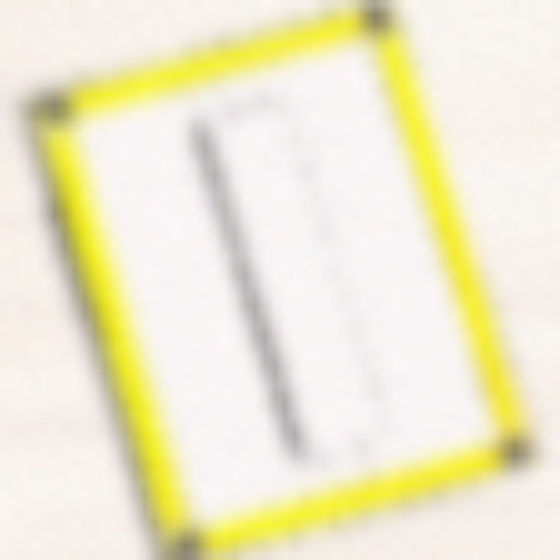

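View pics/u1.png

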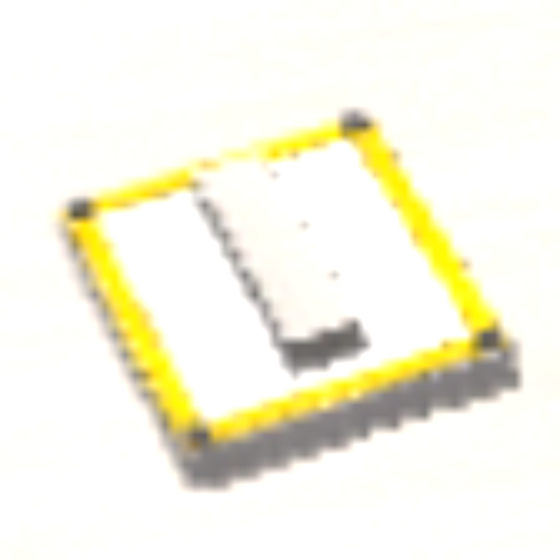

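View pics/u2.png

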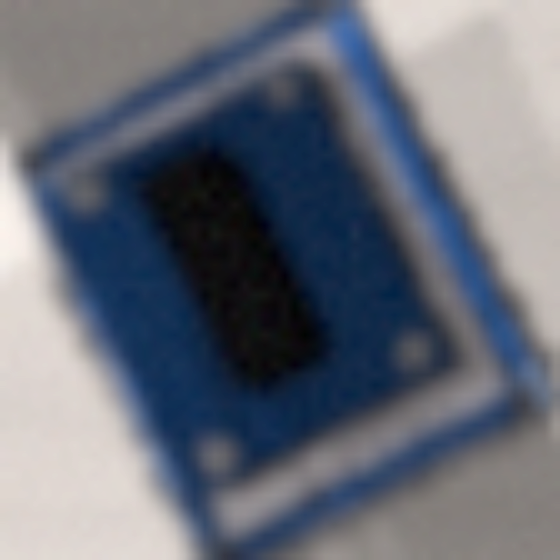

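View pics/u3.png

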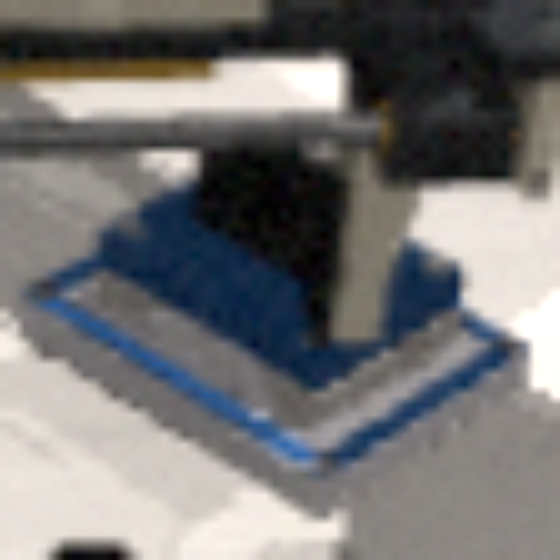

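```bash
python3 - <<'E'
from m1 import *
go('lower yel',P([(48,107),(376,17),(514,450),(185,545)],(393,217)),P([(80,210),(355,123),(487,338),(200,436)],(203,169)),[453,-254,15,.24,58,44])
q,f=fit({'top':P([(87,192),(283,90),(412,350),(217,455)],(198,212))},[478,251,43,.47,37.7,28],43)
print('blue upper',q.round(1),np.degrees(q[3]),np.abs(f).max())
E
```

```text
lower yel [ 4.534e+02 -2.539e+02  1.710e+01  2.000e-01  5.800e+01  4.410e+01] 14.3 res 1.05
    fixz [ 452.8 -254.1] 14.3
    top [ 453.6 -252.6] 14.3
    scene [ 449.8 -256.2] 14.4
blue upper [478.5 252.3  43.    0.5  37.5  27.9] 27.036099781867495 0.1230737577032528
```

Emit:
arm_command(
  series=[0,0,25,0,0,0,0,60,0,0,0,0,90,0,0,0,0,110,0,0,0,0,120,0,0,0,0,120,0,0],
)

```text
time: 29.0
tool_pos: [646.8, 132.0, 43.4]
eef_rot: [-0.322, -3.125, 0.001]
force: [-0.0, 0.9, 0.5]
opening: 1.002
```

Emit:
arm_command(
  series=[0,0,0,0,0.5,0,0,0,0,0.7,0,0,0,0,1,0,0,0,0,1,0,0,0,0,1,0,0,0,0,1,0,0,0,0,1],
  newtons=25,
)

```text
time: 29.88
tool_pos: [647.2, 131.7, 43.5]
eef_rot: [-0.323, -3.125, 0.0]
force: [-0.4, -0.6, -0.4]
opening: 0.264
```

Emit:
arm_command(
  series=[0,0,-5,0,1,0,0,-15,0,1,0,0,-40,0,1,0,0,-75,0,1,0,0,-105,0,1,0,0,-120,0,1,0,0,-120,0,1],
)

```text
time: 30.75
tool_pos: [647.5, 131.9, 164.5]
eef_rot: [0.323, 3.123, 0.002]
force: [-0.3, 0.4, -5.3]
opening: 0.247
```

```bash
python3 d.py 647.3 131.6 163.6 -11.8 --commit;python3 d.py 560 -50 163.6 -11.8 --commit;python3 d.py 453.1 -253.7 163.6 14.3 --commit;python3 d.py 453.1 -253.7 78.6 14.3 --commit
```

```text
shift [0, 0, -120, 0] -> reaches [647.3 131.6 163.6] -191.8
shift [48, -196, 0, 0] -> reaches [560.2 -50.4 163.6] -191.8
shift [63, -221, 0, -26] -> reaches [ 453.3 -253.8  163.6] -165.8
shift [0, 0, 85, 0] -> reaches [ 453.3 -253.8   78.6] -165.8
```

Emit:
arm_command(
  series=[5,-20,0,0,1,15,-60,0,0,1,25,-100,0,0,1,35,-140,0,0,1,43,-175,0,0,1,47,-192,0,0,1,48,-196,0,0,1,48,-196,0,0,1],
)

```text
time: 31.75
tool_pos: [560.2, -50.3, 163.2]
eef_rot: [-0.323, -3.125, 0.0]
force: [-0.1, -0.0, -4.4]
opening: 0.247
```

Emit:
arm_command(
  series=[6,-20,0,-2,1,17,-60,0,-7,1,29,-100,0,-12,1,40,-140,0,-17,1,51,-180,0,-22,1,59,-208,0,-25,1,63,-219,0,-26,1,63,-221,0,-26,1,63,-221,0,-26,1],
)

```text
time: 32.88
tool_pos: [454.0, -253.3, 163.5]
eef_rot: [-0.388, 3.117, 0.0]
force: [0.1, -0.2, -5.6]
opening: 0.245
```

Emit:
arm_command(
  series=[0,0,30,0,1,0,0,55,0,1,0,0,72,0,1,0,0,82,0,1,0,0,85,0,1,0,0,85,0,1],
)

```text
time: 33.62
tool_pos: [453.8, -253.7, 78.9]
eef_rot: [-0.389, 3.117, -0.0]
force: [-0.6, 0.0, -4.4]
opening: 0.25
```

```bash
python3 - <<'E'
from h import *
s=observe();v=s['eef_rot'];print(s['time'],s['tool_pos'],s['force'],np.degrees(2*np.arctan2(v[1],v[0])))
i=cv2.cvtColor(grab_frame('scene'),cv2.COLOR_RGB2BGR)
cv2.imwrite("pics/scene9.png",cv2.convertScaleAbs(cv2.resize(i[140:240,180:280],None,fx=5.5,fy=5.5,interpolation=cv2.INTER_CUBIC),alpha=1.3))
E
```

```text
33.625 [ 453.77227084 -253.71604341   78.89767345] [-0.6234608   0.03009804 -4.44284771] 194.21921026127447
```

View pics/scene9.png

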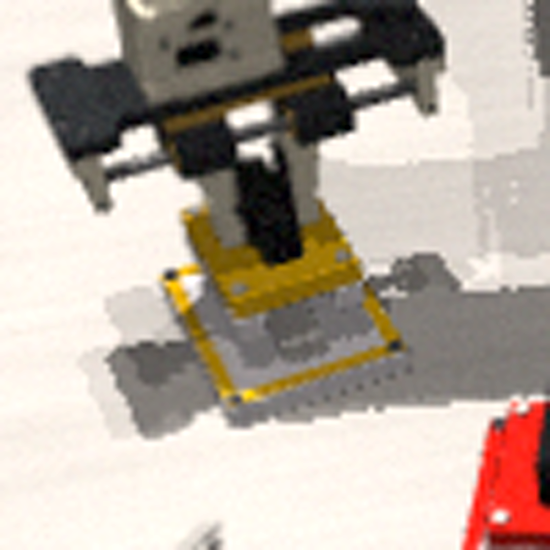

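Yellow is lined up above its rib. Lowering.

Emit:
arm_command(
  series=[0,0,8,0,1,0,0,14,0,1,0,0,18,0,1,0,0,21,0,1,0,0,23,0,1,0,0,24,0,1,0,0,24,0,1],
)

```text
time: 34.55
tool_pos: [453.3, -253.8, 54.6]
eef_rot: [-0.388, 3.117, -0.0]
force: [0.3, -0.4, -4.7]
opening: 0.249
```

Emit:
arm_command(
  series=[0,0,0.5,0,1,0,0,1,0,1,0,0,1,0,1],
)

```text
time: 34.92
tool_pos: [453.4, -253.9, 54.5]
eef_rot: [-0.389, 3.117, -0.001]
force: [-2.9, 2.5, 6.4]
opening: 0.249
```

Contact at 54.5, so yellow is home. Release, rise and move aside to check.

Emit:
arm_command(
  series=[0,0,0,0,0.5,0,0,0,0,0.2,0,0,0,0,0,0,0,0,0,0,0,0,0,0,0,0,0,-20,0,0,0,0,-60,0,0,0,0,-110,0,0,0,0,-160,0,0,0,0,-180,0,0],
)

```text
time: 36.17
tool_pos: [454.4, -254.2, 237.0]
eef_rot: [-0.388, 3.113, -0.003]
force: [0.9, 0.5, -0.4]
opening: 0.998
```

```bash
python3 d.py 453.3 -253.8 53.6 14.2 --commit;python3 d.py 453.3 -253.8 233.6 14.2 --commit;python3 d.py 250 -560 233.6 14.2
```

```text
shift [0, 0, 25, 0] -> reaches [ 453.3 -253.8   53.6] -165.8
shift [0, 0, -180, 0] -> reaches [ 453.3 -253.8  233.6] -165.8
shift [272, -247, 0, 0] -> reaches [ 250.2 -560.   233.6] -165.8
```

```bash
python3 d.py 404 -390 234 14.2 --commit;python3 d.py 200 -615 234 14.2 --commit
```

```text
shift [81, -120, 0, 0] -> reaches [ 404.2 -390.   233.6] -165.8
shift [253, -168, 0, 0] -> reaches [ 200.1 -614.9  233.6] -165.8
```

Emit:
arm_command(
  series=[20,-30,0,0,0,45,-67,0,0,0,67,-99,0,0,0,81,-120,0,0,0,81,-120,0,0,0],
)

```text
time: 36.8
tool_pos: [403.4, -391.2, 233.1]
eef_rot: [0.384, -3.117, -0.001]
force: [1.3, 0.3, 0.5]
opening: 0.998
```

Emit:
arm_command(
  series=[25,-17,0,0,0,65,-43,0,0,0,110,-73,0,0,0,155,-103,0,0,0,200,-133,0,0,0,235,-156,0,0,0,250,-166,0,0,0,253,-168,0,0,0,253,-168,0,0,0],
)

```text
time: 37.92
tool_pos: [200.9, -614.3, 233.5]
eef_rot: [-0.389, 3.117, 0.0]
force: [0.4, -0.1, -0.0]
opening: 0.999
```

```bash
python3 - <<'E'
from h import *
s=observe();print(s['time'],s['tool_pos'],s['force'])
t=cv2.cvtColor(grab_frame('top'),cv2.COLOR_RGB2BGR);s=cv2.cvtColor(grab_frame('scene'),cv2.COLOR_RGB2BGR)
cv2.imwrite('pics/topE.png',t);cv2.imwrite('pics/sceneE.png',s)
def c(im,x,y,r=28,z=4.5):
    o=cv2.resize(im[y-r:y+r,x-r:x+r],None,fx=z,fy=z,interpolation=cv2.INTER_LINEAR)
    return cv2.convertScaleAbs(o,alpha=1.4)
cv2.imwrite('pics/E.png',np.vstack([np.hstack([c(t,421,245),c(t,370,175),c(t,226,240)]),np.hstack([c(s,231,197),c(s,284,230),c(s,396,172)])]))
a=cv2.imread('pics/top0.png').astype(int)
d=np.abs(a-t).max(2)
for n,(x,y,r) in dict(carton=(318,247,18),tape=(195,166,20),driver=(455,162,24)).items():
    print(n,(d[y-r:y+r,x-r:x+r]>40).sum())
E
```

```text
37.925 [ 200.89240666 -614.33501132  233.53961329] [ 0.37531145 -0.11187987 -0.00344859]
carton 0
tape 0
driver 0
```

View pics/topE.png

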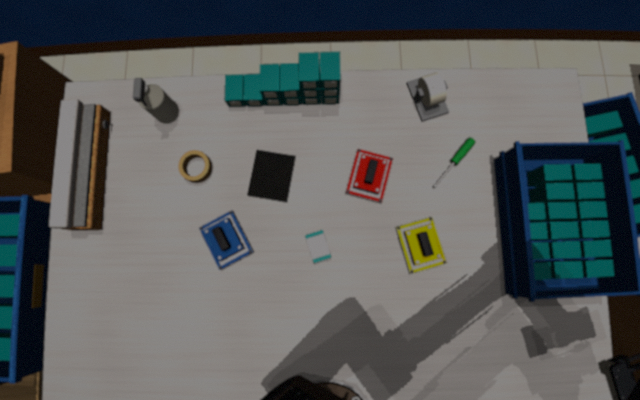

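View pics/E.png

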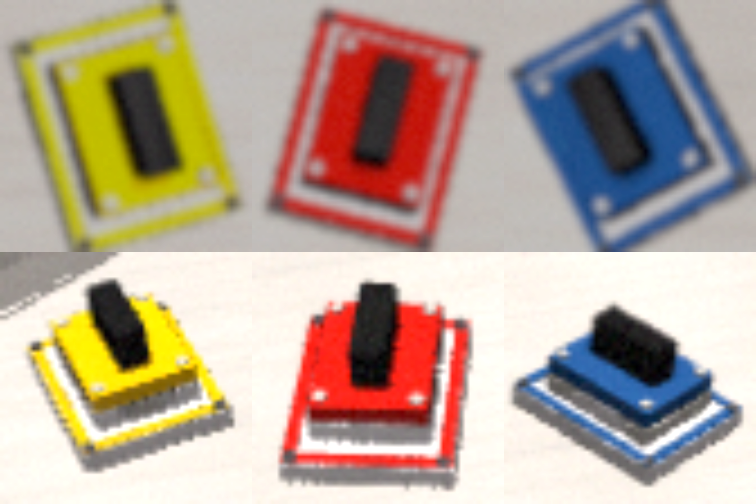

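The final pictures show yellow, red and blue each low and square on its own colour. The mat at (272,176) is empty and the bystanders haven't moved.

```bash
python3 -c "
from station import *
print(job_done())"
```

```text
the job is handed in; nothing more can be done
None
```

All three upper halves are back on the lower halves of their own colour, and I handed the job in at about 38 s of the 112 s allowed. I moved yellow to the mat, red to the red lower, blue to the blue lower, and then yellow from the mat to the yellow lower.

**Seating:** each half was lowered until contact, then released. Contact came with the tool at 54.5–54.6 mm, 12 mm lower than when the halves sat caught on the wrong ribs (66.6 mm). That matches fully home. The highest contact force I read was about 8 N.

**Squareness:** in the final two views, each plate sits low and parallel inside its own coloured frame. I measured blue after placing and it came within about 1° of its lower half. Yellow's final angle was judged by eye only, but it was set down at the measured angle.

**Bystanders:** the mat is empty. The carton, tape roll and screwdriver show no pixel change in the top view compared with the first picture.

**Disagreements:**
- The two cameras differed by about 2–5 mm sideways, and fitted heights came out about 1–2 mm high. I used both cameras' combined fit, corrected by the grasp positions. The remaining error was well inside the 8 mm play.
- Red measured about 1° off its lower half from a partly hidden view. The final pictures show no visible skew.

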